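Record a fossil claw on video: start, point, stop

TASK

Make a short video record of the claw in the opened plaster jacket: press the green button on the console to start the recording, then point at the dark curved claw, holding your fingertips over the middle of it, one to four centimetres above it, for at least two seconds, and then press the red button to stop. Only point at the claw: do not touch or pick up any of the fossils, and leave everything else on the bench where it is. Finish with both buttons released.

Things in the scene. Friction and masses are not known exactly. Their poses are not given: they have to be found in the camera images.
- claw_center (a point): The fossil claw: dark brown-black, curved and tapered like a hook, lying loose and flat on the red-brown bed of the opened plaster jacket. About 105 mm long, 27 mm tall at its thick root and 6 mm at its pointed end. This point is on the middle of its length, 9 mm above the bed (the claw's upper surface here is about 8 mm higher); z up, x along its length from root to point.
- vertebra_center (a point): A cream-tan fossil vertebra lying loose on the same bed: a spool 52 mm across and 30 mm tall with a spine that reaches 52 mm from its middle along +x and a cross bar 86 mm long. This point is in the middle of the spool, half-way up. Not to be touched.
- rib_center (a point): A pale grey, slightly curved piece of rib lying loose on the same bed: 100 mm long, 16 mm thick, 21 mm at its knob end. This point is in its middle, half-way up. Not to be touched.
- jacket: The opened plaster jacket, fixed: a rough oval white plaster shell on a black foam pad, about 330 mm along its x and 380 mm along its y. The origin is the middle of its underside, on the bench. Its flat red-brown hard rock bed is 75 mm above the bench; the rough white rim stands to about 100 mm.
- start_button_top (a point): Middle of the top face of the green start button, 30 mm across, on the grey and black console (fixed box 110 x 170 mm, 46 mm tall; its buttons lie 84 mm apart). The top is 68 mm above the bench when released; z up. It is pressed straight down.
- stop_button_top (a point): The same for the red stop button on the console.
- start_button (a joint): Travel of the green button in m: 0 released, 0.006 fully down; sprung back. It takes 1.5 N to start moving, 5 N to be fully down, and counts as pressed beyond 0.004.
- stop_button (a joint): The same for the red button.
- jar: Glass jar with a metal cap, 60 mm across, 75 mm tall, standing loose beyond the jacket; origin under its middle.
- glue_bottle: Amber bottle, 44 mm across, 110 mm tall, standing loose beyond the jacket; origin under its middle.
- brush: Loose hand brush, 180 mm long, lying to the left of the jacket; origin near its middle, on the bench; x along its length.
- hammer: Loose hammer, 220 mm long, lying beyond the console; origin near its middle, on the bench; x along its length.
- scale_bar: Loose black and white photo scale bar, 100 x 25 x 12 mm, lying between the robot and the console; origin under its middle; x along its length.
Not all that is in view belongs to the job. Leave any blue look-alike of the part that bears start_button_top alone.

How it is judged:
By the outcome, as a careful person would: the job done as asked, in the order asked, and still so for the second after the job is handed in, with the robot touching nothing.
It also fails if it takes over 50 s, if anything falls off the work surface, if the arm or the gripper's body presses on something with over 40 N, if the wrist force passes 120 N, or if a joint passes its speed limit or range.

ROBOT

A 7-joint arm with a two-finger parallel gripper is mounted at the origin on the work surface. World frame = base frame: x ahead of the robot, y to its left, z up, the work surface at z = 0. Lengths are in m, angles in rad, forces in N, time in s.
With the tool pointing down it reaches from about 0.425 to 0.95 m from the base axis. Payload 16.7 kg.
Tool frame: the origin (TCP) lies on the centre line of the jaws, within the pads' length; the fingertips stand 22 mm ahead of it and the grasp point (between the pads) lies 3 mm ahead of it (arm.tip_reach is the distance from the TCP to the fingertips, in m); z points along the fingers, x is the direction in which the jaws open and shut, and the axes are right-handed (so a half turn about z gives the same grasp; the last joint's range is limited). The gripper opens to 94 mm and grips with 3 to 60 N. Pads are 16 mm wide; open, the fingers measure 119 mm over their backs; the gripper's body (75 mm by 177 mm) begins 78 mm behind the grasp point.
Start: joints at [1.069, 0.426, 0.074, 1.606, -0.034, 1.111, -0.067], TCP at [0.233, -0.634, 0.227] pointing down, gripper open.
Joint ranges: [-2.85, 2.85], [-0.5, 2.14], [-1.23, 1.37], [0.21, 2.46], [-1.02, 4.16], [0.16, 2.05], [-2.73, 2.73]. Speed limits (rad/s): [1.89, 1.89, 2.39, 2.39, 3.01, 3.01, 3.01].

INTERFACE

Orientations are given as a rotation vector (axis times angle).
In Python, from rig import arm gives the robot as it stands. The module is installed in compiled form; this text tells all that it offers. Calls block until the motion is done:
- arm.movep(position, orientation): joint-space move of the TCP to a pose.
- arm.move_linear(position, frame=None, v=0.15, max_force=None): straight line of the TCP; frame=None keeps the orientation; v is the mean speed in m/s. With max_force (N) it stops when the force on the tool has changed by that much, and returns True; else False.
- arm.goto_joints(angles): joint-space move.
- arm.set_gripper(opening, strength=None): finger opening in m; strength is the grip in N (None keeps the last); returns when the fingers have stopped.
- arm.pause(seconds).
- arm.ik(position, orientation): joint angles nearest the present ones, or None.
- arm.observe(): the state.
- arm.camera(name): name is "scene" or "top"; returns the picture (420x560x3 uint8, blue, green, red); there is no depth.
- arm.get_calibration(name): a dict with "intrinsics" (3x3 intrinsics, pixels), "rvec" (rotation vector, rad) and "tvec" (3), from world to camera coordinates, as OpenCV has them. Camera axes: x right, y down, z forward; pixel columns grow to the right and rows downward; lengths in m; the calibration is good to about 2 mm. A picture is of the moment at which its call begins. get_calibration takes no time and is no camera call.
A pose or a line that the arm cannot do raises arm.MotionError and nothing moves.
- arm.job_done(): hands the job in, once; it reports no verdict.
The state is a dict: "clock": time; "joints": joint angles; "qvel": joint speeds; "joint_efforts": joint torques, N m; "position": TCP position; "tool_rot": TCP orientation; "ft_force": force on the tool from outside, world axes, zero at the start; "wrist_torque": the same for the moment, N m; "opening": finger opening in m.
Only numpy, scipy, OpenCV 4.12 (cv2) and the standard library are available. Lean on these libraries where they do the work, as an engineer would, in place of code of your own. Each camera call takes 0.05 s, during which the arm holds its last target.

## Working session

There is one attempt and no reset: what is moved stays moved. The work goes in short steps, each a Python script; the robot and the scene stay as the last script left them, time stands still between calls to the robot, and variables do not carry over. Pictures are saved under pics/ and viewed, and the job is handed in when it is done.

```bash
mkdir -p pics
cat > h.py <<'E'
import numpy as np, cv2
from rig import arm
def ray(cam,u,v,z):
    c=arm.get_calibration(cam);R=cv2.Rodrigues(np.array(c["rvec"],float))[0];t=np.array(c["tvec"],float).ravel()
    K=np.array(c["intrinsics"]);o=-R.T@t;d=R.T@np.linalg.inv(K)@np.array([u,v,1.])
    return o+d*(z-o[2])/d[2]
def proj(cam,p):
    c=arm.get_calibration(cam)
    return cv2.projectPoints(np.array([p],float),np.array(c["rvec"],float),np.array(c["tvec"],float),np.array(c["intrinsics"],float),None)[0].ravel()
E
python3 - <<'E'
from h import *
for n in("scene","top"):
    im=arm.camera(n);cv2.imwrite(f"pics/{n}0.png",im)
    c=arm.get_calibration(n);R=cv2.Rodrigues(np.array(c["rvec"],float))[0];print(n,-R.T@np.array(c["tvec"],float).ravel(),np.array(c["intrinsics"])[0,0])
o=arm.observe();print(o["clock"],o["position"],o["tool_rot"],o["opening"],arm.tip_reach)
E
```

```text
scene [ 1.17403758 -0.14789562  1.05983995] 415.40750110928246
top [0.48914392 0.01653122 1.20470643] 495.3267207511866
0.1 [ 0.23242742 -0.63334158  0.22686165] [-2.57540989e+00  1.79816736e+00  1.55647381e-03] 0.09375640775187166 0.022
```

View pics/scene0.png

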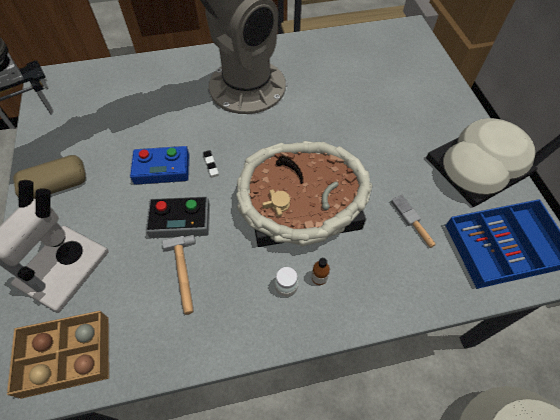

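View pics/top0.png

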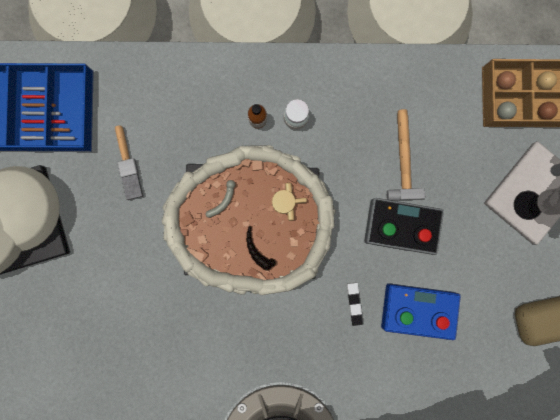

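The top view shows two consoles. The grey/black one is at (404,225), with green at (390,229) and red at (425,236). The blue one at (422,312) is the look-alike. The claw is at (260,248), the vertebra at (284,202) and the rib at (222,198). Next I'll check the calibration against known points and enlarge the crops.

Run:
```python
from h import *
for n in("scene","top"):
    print(n,proj(n,[0,0,0]),proj(n,[0,0,.1]),proj(n,arm.observe()["position"]))
im=cv2.imread("pics/top0.png");s=cv2.imread("pics/scene0.png")
a=cv2.resize(im[180:300,180:320],None,fx=4,fy=4,interpolation=cv2.INTER_CUBIC)
b=cv2.resize(im[190:270,350:470],None,fx=4,fy=4,interpolation=cv2.INTER_CUBIC)
cv2.imwrite("pics/ca.png",a);cv2.imwrite("pics/cb.png",b)
hsv=cv2.cvtColor(im,cv2.COLOR_BGR2HSV)
H,S,V=cv2.split(hsv)
def blobs(m,mn):
    k,l,st,c=cv2.connectedComponentsWithStats(m.astype(np.uint8))
    return [(c[i].round(1),st[i]) for i in range(1,k) if st[i,4]>=mn]
print("green",blobs((H>45)&(H<80)&(S>120)&(V>60),20))
print("red",blobs(((H<6)|(H>174))&(S>160)&(V>100),20))
m=((V<60)); m[:, :235]=0;m[:,290:]=0;m[:215]=0;m[285:]=0
print("claw",blobs(m,60))
```

```text
scene [246.84845125  86.21995128] [245.08869574  63.89164205] [ 28.245511   114.20188011]
top [280.18555472 444.15771188] [280.80054591 463.26528609] [603.89196454 368.96078887]
green [(array([388.8, 229. ]), array([382, 223,  14,  13, 141], dtype=int32)), (array([406.2, 317.7]), array([400, 312,  13,  13, 119], dtype=int32))]
red [(array([33. , 96.5]), array([23, 96, 21,  2, 42], dtype=int32)), (array([ 32.4, 121. ]), array([ 22, 120,  21,   3,  60], dtype=int32)), (array([ 57.7, 121.1]), array([ 52, 120,  13,   3,  29], dtype=int32)), (array([424.6, 235. ]), array([419, 229,  13,  13, 129], dtype=int32)), (array([442.4, 322.5]), array([437, 317,  12,  12, 115], dtype=int32))]
claw [(array([258.3, 253.9]), array([247, 227,  29,  43, 387], dtype=int32))]
```

Run:
```python
from h import *
s=cv2.imread("pics/scene0.png")
cv2.imwrite("pics/sc.png",cv2.resize(s[130:250,125:385],None,fx=3,fy=3,interpolation=cv2.INTER_CUBIC))
```

```text
(no output)
```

View pics/ca.png

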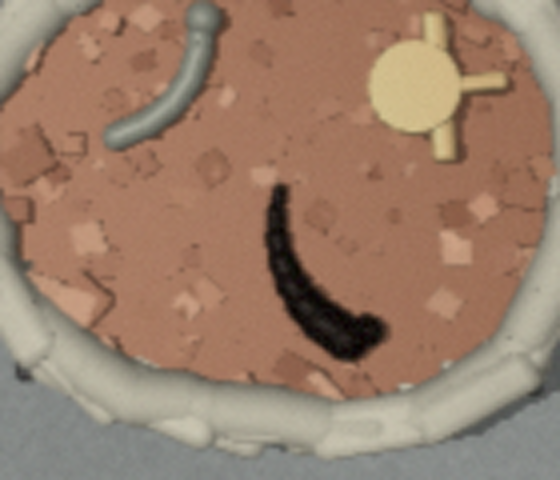

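View pics/cb.png

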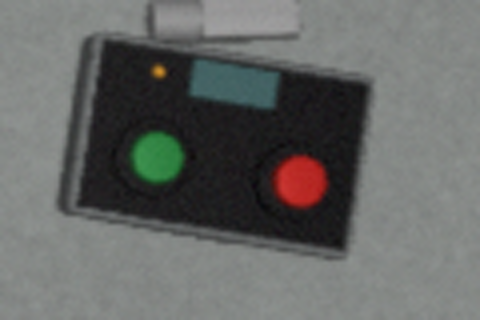

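View pics/sc.png

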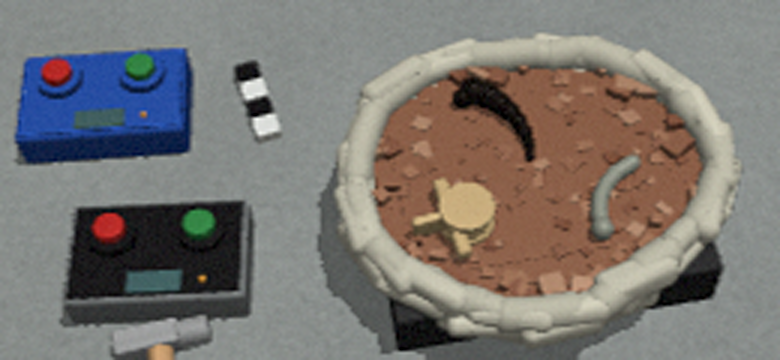

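The crops confirm it. The dark hook at (256,250) in the top view is the claw, with its root lower right and its point up. The black/grey console carries the real buttons, and the blue one stays untouched. Next I'll measure in both views.

Run:
```python
from h import *
def blobs(m,mn=20):
    k,l,st,c=cv2.connectedComponentsWithStats(m.astype(np.uint8))
    return [(c[i].round(1),st[i,4],l==i) for i in range(1,k) if st[i,4]>=mn]
P={}
for n in("top","scene"):
    im=cv2.imread(f"pics/{n}0.png");H,S,V=cv2.split(cv2.cvtColor(im,cv2.COLOR_BGR2HSV))
    g=(H>45)&(H<85)&(S>110)&(V>60); r=((H<6)|(H>174))&(S>160)&(V>90)
    box=(slice(200,260),slice(365,445)) if n=="top" else (slice(195,232),slice(148,210))
    for nm,m in(("green",g),("red",r)):
        q=np.zeros_like(m);q[box]=m[box]
        b=blobs(q);print(n,nm,[(x[0],x[1]) for x in b]); c=max(b,key=lambda x:x[1])[0]
        P[n,nm]=ray(n,*c,0.068 if n=="top" else .066);print(P[n,nm].round(4))
    q=np.zeros_like(g);bx=(slice(222,275),slice(240,285)) if n=="top" else (slice(150,188),slice(270,308))
    q[bx]=(V<70)[bx]; c=max(blobs(q),key=lambda x:x[1]);ys,xs=np.nonzero(c[2])
    pts=np.array([ray(n,x,y,.088)[:2] for x,y in zip(xs,ys)])
    # chord by the farthest pair
    d=np.linalg.norm(pts[:,None]-pts[None],axis=2);i,j=np.unravel_index(d.argmax(),d.shape)
    a,b=pts[i],pts[j];u=(b-a)/d[i,j];s=(pts-a)@u
    w=[np.sum((s>k*d[i,j]/4)&(s<=(k+1)*d[i,j]/4)) for k in range(4)]
    mid=pts[abs(s-d[i,j]/2)<.004].mean(0)
    print(n,"claw ends",a.round(4),b.round(4),"len",d[i,j].round(4),"widths",w,"mid",mid.round(4),proj(n,[*mid,.088]).round(1),"chordmid",((a+b)/2).round(4), "box",cv2.minAreaRect(pts.astype(np.float32)))
for n in("top","scene"): print(np.linalg.norm(P[n,"green"]-P[n,"red"]))
```

```text
top green [(array([388.8, 229. ]), np.int32(141))]
[ 0.51   -0.2488  0.068 ]
top red [(array([424.7, 234.9]), np.int32(136))]
[ 0.4965 -0.3317  0.068 ]
top claw ends [0.5161 0.0696] [0.4197 0.0266] len 0.1055 widths [np.int64(56), np.int64(82), np.int64(115), np.int64(158)] mid [0.4611 0.0634] [252.7 250.5] chordmid [0.4679 0.0481] box ((0.46318623423576355, 0.05478869006037712), (0.10347821563482285, 0.03820890188217163), 35.370361328125)
scene green [(array([190.8, 203.8]), np.int32(82))]
[ 0.5095 -0.2492  0.066 ]
scene red [(array([160.7, 205. ]), np.int32(78))]
[ 0.4952 -0.3323  0.066 ]
scene claw ends [0.4056 0.014 ] [0.522  0.0676] len 0.1281 widths [np.int64(62), np.int64(103), np.int64(58), np.int64(39)] mid [0.4556 0.0585] [292.4 165.5] chordmid [0.4638 0.0408] box ((0.45575547218322754, 0.05256599932909012), (0.12636496126651764, 0.04963536560535431), 34.23484420776367)
0.08399825107818293
0.08429981803718418
```

Both views agree: the buttons are 84 mm apart, the claw is 105 mm long, and the middle of the claw is about (0.461, 0.063). I'll plan the poses, then go above the green button and press it.

```bash
cat >> h.py <<'E'
G=np.array([.5098,-.249]);RD=np.array([.496,-.332]);C=np.array([.461,.0625]);TR=arm.tip_reach
E
python3 - <<'E'
from h import *
o=arm.observe();rot=np.array(o["tool_rot"])
for ang in (0,30,60,90,-30,-60):
    from scipy.spatial.transform import Rotation as Ro
    r=(Ro.from_euler('z',ang,degrees=True)*Ro.from_rotvec(rot)).as_rotvec()
    q=[arm.ik([*p,z],r) for p,z in((G,.15),(G,.083),(C,.2),(C,.136),(RD,.083))]
    print(ang,[None if x is None else np.abs(np.array(x)-o["joints"]).max().round(2) for x in q])
arm.set_gripper(0.0)
arm.movep([*G,.17],rot)
o=arm.observe();print(o["clock"],o["position"],o["ft_force"],o["opening"])
cv2.imwrite("pics/t1.png",arm.camera("top"));cv2.imwrite("pics/s1.png",arm.camera("scene"))
E
```

```text
0 [np.float64(0.86), np.float64(0.87), np.float64(1.54), np.float64(1.62), np.float64(0.7)]
30 [np.float64(0.55), np.float64(0.55), np.float64(1.02), np.float64(1.12), np.float64(0.47)]
60 [np.float64(0.46), np.float64(0.47), np.float64(0.8), np.float64(0.82), np.float64(0.39)]
90 [np.float64(0.59), np.float64(0.53), np.float64(0.84), np.float64(0.87), np.float64(0.71)]
-30 [np.float64(1.35), np.float64(1.35), np.float64(2.05), np.float64(2.12), np.float64(1.18)]
-60 [np.float64(1.84), np.float64(1.81), np.float64(2.56), np.float64(2.61), np.float64(1.64)]
3.2583 [ 0.50949438 -0.2501931   0.17009282] [-0.80825937 -0.78759683  0.62628698] 0.0005482546569762422
```

View pics/s1.png

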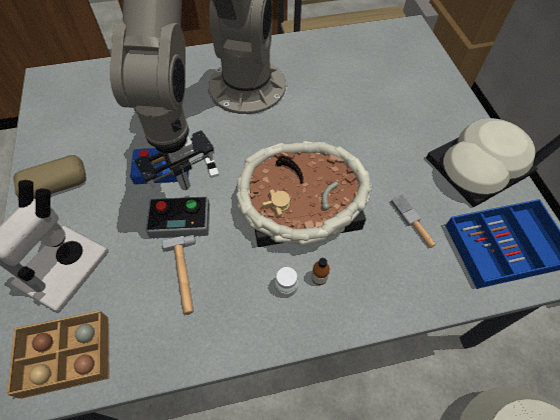

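View pics/t1.png

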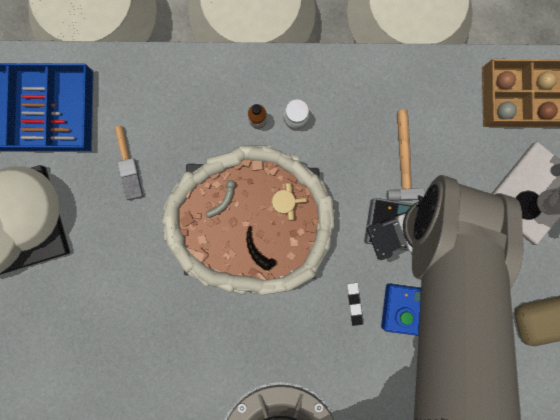

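Run:
```python
from h import *
p=np.array(arm.observe()["position"]);t=p-[0,0,TR]
print(p,proj("scene",p),proj("scene",t),proj("top",t))
im=cv2.imread("pics/s1.png")[110:240,110:250].copy()
im=cv2.resize(im,None,fx=4,fy=4,interpolation=cv2.INTER_CUBIC)
for q,c in((t,(255,0,255)),(p,(0,255,255))):
    u=(proj("scene",q)-[110,110])*4;cv2.circle(im,tuple(int(x) for x in u),4,c,-1)
cv2.imwrite("pics/s1c.png",im)
```

```text
[ 0.50945969 -0.25012766  0.17005175] [183.45885104 182.5898102 ] [185.03384959 187.36654216] [398.10445943 228.5902217 ]
```

View pics/s1c.png

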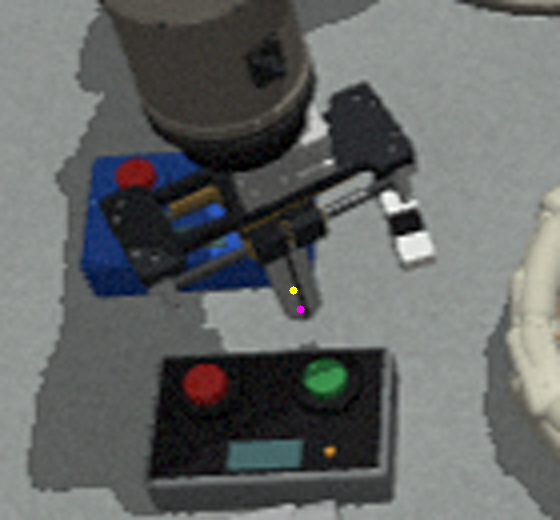

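The closed fingertips project at (185,187) in the scene view, where they appear in the picture, so the calibration holds. Pressing green now.

```bash
cat >> h.py <<'E'
def press(xy,name):
    arm.move_linear([*xy,.068+TR+.012],v=.08)
    o=arm.observe();print("above",o["clock"],np.round(o["position"],4),np.round(o["ft_force"],2))
    for z in (.066,.064,.062,.0605,.059):
        hit=arm.move_linear([*xy,z+TR],v=.03,max_force=14)
        arm.pause(.15)
        o=arm.observe();print(z,hit,np.round(o["position"],4),"tip",round(o["position"][2]-TR,4),np.round(o["ft_force"],2))
        if hit or o["ft_force"][2]>9: break
    cv2.imwrite(f"pics/{name}.png",arm.camera("scene"))
    arm.move_linear([*xy,.17],v=.12)
    o=arm.observe();print("up",o["clock"],np.round(o["position"],4),np.round(o["ft_force"],2))
E
python3 - <<'E'
from h import *
press(G,"pg")
E
```

```text
above 4.3583 [ 0.5101 -0.2491  0.1024] [-0.34  1.15 -0.31]
0.066 False [ 0.5099 -0.249   0.0882] tip 0.0662 [ 0.66 -0.84  2.7 ]
0.064 False [ 0.5098 -0.249   0.0861] tip 0.0641 [-0.35 -1.3   4.16]
0.062 False [ 0.5099 -0.249   0.0842] tip 0.0622 [-1.79  0.27  8.21]
0.0605 False [ 0.51   -0.2491  0.0838] tip 0.0618 [-7.45  3.74 28.01]
up 7.2583 [ 0.5094 -0.2488  0.1692] [-0.51 -0.18  0.21]
```

Green bottomed out at 6 mm: force was 8 N at tip height 0.0622 and 28 N at the stop. It has since been released. Next is the claw.

Run:
```python
from h import *
arm.move_linear([*C,.175],v=.15)
arm.move_linear([*C,.114+TR],v=.06)
o=arm.observe();t0=o["clock"];print(o["clock"],np.round(o["position"],4),np.round(o["ft_force"],2))
arm.pause(1.5)
cv2.imwrite("pics/s2.png",arm.camera("scene"));cv2.imwrite("pics/t2.png",arm.camera("top"))
o=arm.observe();print(o["clock"]-t0,np.round(o["position"],4),np.round(o["ft_force"],2))
t=np.array(o["position"])-[0,0,TR]
for n in("scene","top"):print(proj(n,t),proj(n,[*C,.084]))
im=cv2.imread("pics/s2.png")
cv2.imwrite("pics/s2c.png",cv2.resize(im[100:250,130:390],None,fx=3,fy=3,interpolation=cv2.INTER_CUBIC))
```

```text
10.3083 [0.4611 0.0626 0.1361] [0.85 0.41 0.63]
1.6000000000000014 [0.461  0.0625 0.136 ] [0.55 0.36 0.03]
[294.50492499 161.17094393] [294.14111797 167.50555836]
[252.58040694 250.85122939] [253.13662693 250.50097962]
```

View pics/s2c.png

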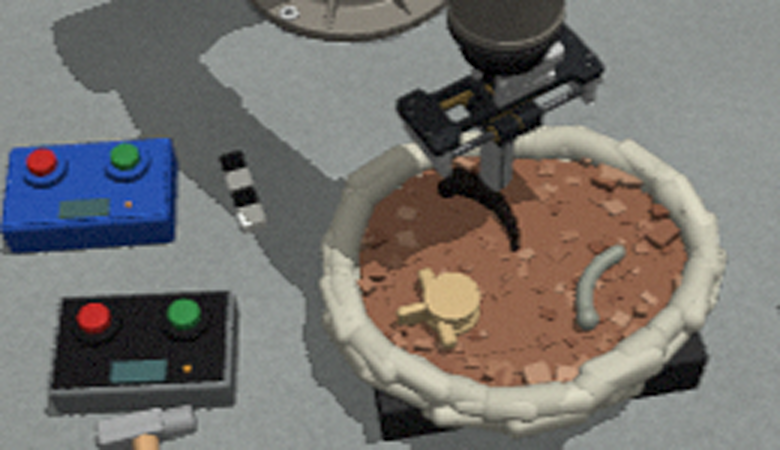

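View pics/t2.png

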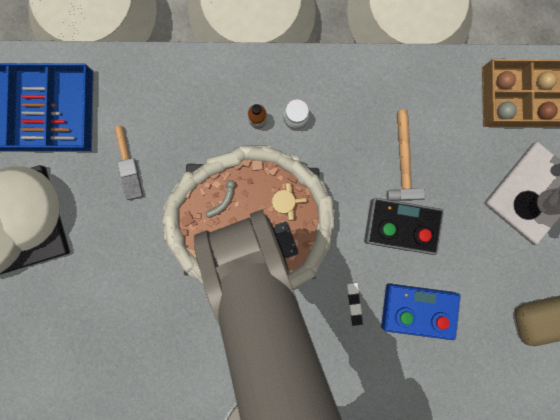

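View pics/pg.png

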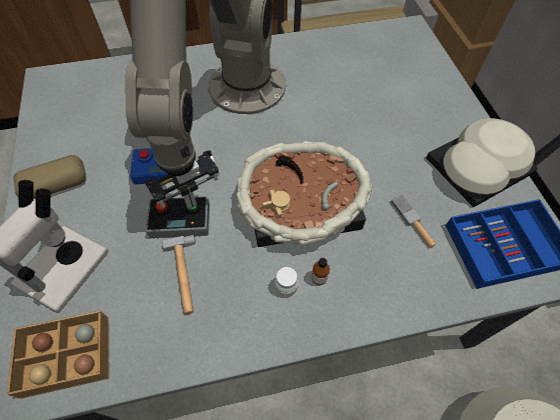

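The fingertips appear at crop (497,185), about 22 mm above the middle of the claw at (492,203), with nothing touched. I'll hold a little longer, then press red.

Run:
```python
from h import *
arm.pause(1.6)
o=arm.observe();print(o["clock"],np.round(o["position"],4))
arm.move_linear([*C,.175],v=.1)
arm.move_linear([*RD,.165],v=.15)
press(RD,"pr")
arm.movep([.30,-.52,.25],arm.observe()["tool_rot"])
for n in("scene","top"): cv2.imwrite(f"pics/{n}3.png",arm.camera(n))
o=arm.observe();print(o["clock"],np.round(o["position"],4),np.round(o["ft_force"],2))
a,b=cv2.imread("pics/scene0.png"),cv2.imread("pics/scene3.png")
d=cv2.imread("pics/top0.png");e=cv2.imread("pics/top3.png")
cv2.imwrite("pics/diff.png",cv2.absdiff(d,e)*3)
```

```text
13.5083 [0.461  0.0625 0.136 ]
above 17.775 [ 0.4962 -0.3322  0.1024] [-0.91  0.28  0.54]
0.066 False [ 0.4961 -0.332   0.0882] tip 0.0662 [-0.84  0.12  1.84]
0.064 False [ 0.4961 -0.332   0.0861] tip 0.0641 [ 0.25 -0.34  4.41]
0.062 False [ 0.4961 -0.3321  0.0842] tip 0.0622 [-0.81  0.66  8.93]
0.0605 False [ 0.4962 -0.3321  0.0839] tip 0.0619 [-6.21  3.96 26.26]
up 20.675 [ 0.4956 -0.3317  0.1691] [ 0.06  0.48 -0.32]
21.8667 [ 0.3016 -0.5188  0.2494] [-0.46 -0.19  0.4 ]
```

View pics/scene3.png

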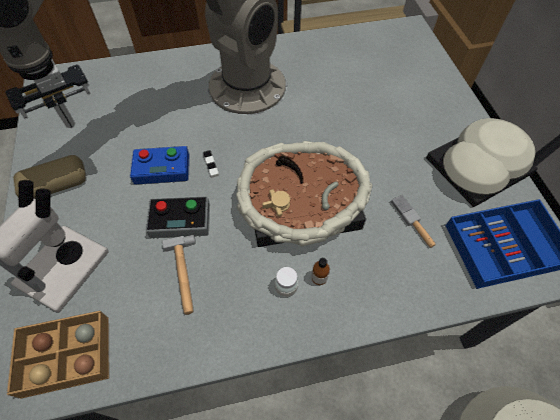

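View pics/diff.png

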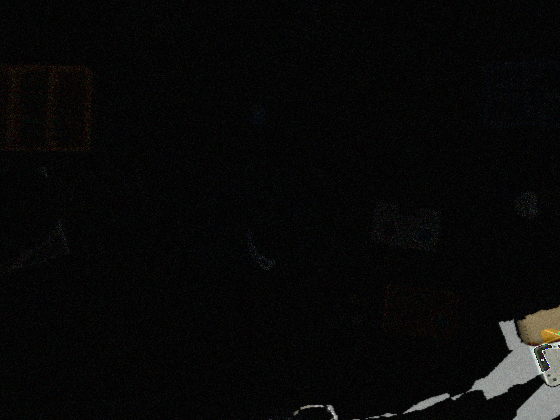

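The before/after difference of the top views shows only the arm and its shadow; the claw, the console and the rest differ by faint noise only. Both buttons are up again and the arm is clear.

```bash
python3 -c "
from rig import arm
arm.job_done();print(arm.observe()['clock'])"
```

```text
the job is handed in; nothing more can be done
the job is handed in; nothing more can be done
```

The job is handed in after about 22 s of the 50 s allowed, and every step went in the order asked.

- **Start:** I pressed the green button on the black/grey console to its full 6 mm with the closed fingertips. The force reached about 28 N at the stop.
- **Pointing:** I held the fingertips over the middle of the claw for about 3.2 s, some 22 mm above its upper surface, without touching it.
- **Stop:** I pressed the red button to its full travel, about 26 N at the stop, then moved the arm clear.

The first and last top pictures differ only by the arm and its shadow. Nothing moved on the bench, both buttons are released, and the force on the tool is near zero. The two views agreed to about 1 mm on the buttons. The claw's middle differed by about 7 mm between views: shadow and height stretched the claw to 128 mm in the side view, so I used the top view, which gave the expected 105 mm. No check failed, but I saw no recording light change, so that the presses counted rests on the measured travel and force.

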